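Set the locating pins of a drilling fixture

ROBOT

A 6-joint arm with a two-finger parallel gripper is mounted at the origin on the work surface. World frame = base frame: x ahead of the robot, y to its left, z up, the work surface at z = 0. Lengths are in m, angles in rad, forces in N, time in s.
With the tool pointing down it reaches from about 0.325 to 0.9 m from the base axis. Payload 3.5 kg.
Tool frame: the origin (TCP) lies on the centre line of the jaws, within the pads' length; the fingertips stand 19 mm ahead of it and the grasp point (between the pads) is the TCP; z points along the fingers, y is the line along which they close (so a half turn about z gives the same grasp; the last joint's range is limited). The gripper opens to 85 mm and grips with 20 to 120 N. Pads are 22 mm wide; open, the fingers measure 114 mm over their backs; the gripper's body (76 mm by 85 mm) begins 54 mm behind the grasp point. The pads swing forward as they close: fully open they stand 13 mm farther back than shut.
Start: joints at [-1.413, 0.276, -0.026, 1.268, 0, 1.467], TCP at [0.161, -0.604, 0.25] pointing down, gripper open.
Joint ranges: [-3.12, 3.12], [-0.85, 1.88], [-1.08, 1.24], [-1.95, 2.15], [-1.57, 1.53], [-3.14, 3.14]. Speed limits (rad/s): [2.57, 2.57, 3.14, 3.14, 3.14, 3.14].

INTERFACE

Orientations are given as a unit quaternion [w, x, y, z].
In Python, from station import ctrl gives the robot as it stands.
- The arm moves only by the tool pendant, called after "Emit:" as name(argument=value, ...) on one line, values as JSON. Schema: {"type":"object","properties":{"segments":{"type":"object","properties":{"increments":{"type":"array","items":{"type":"array","items":{"type":"number"},"minItems":7,"maxItems":7},"minItems":1,"maxItems":12}},"additionalProperties":false,"required":["increments"]},"only":{"type":"string"},"quiet":{"type":"boolean"},"lines":{"type":"string"}},"required":["segments"],"additionalProperties":false}. segments is an object whose key "increments" holds a list of rows, 1 to 12 of them, each of 7 numbers: dx, dy, dz in normalised numbers (1 is 1 m), then a rotation vector rx, ry, rz in shares of 90 degrees (1.0 is 90 degrees), then the opening from 0.0 (shut) to 1.0 (fully open); each row is the pose to reach, as a shift and turn from the pose commanded when the call began, along the tool's axes at that moment; what a row does not reach only later rows make up. A row lasts 1/10 s, in which the tool goes at most 0.05 m and 0.15 rad, less where a joint would pass 70% of its speed; a pose out of reach is approached as far as the arm can. The fingers move at their own pace and stop on an object; the grip force is fixed at half the most. Time passes only in rows, so rows that do not move let the fingers close. The tool returns the time, the measured TCP pose, the force, the opening and the grip force at its end. only (a regular expression) keeps the lines of the reply that match it, lines (a string "A,B") keeps lines A to B, and quiet returns only ok. No shift or turn number may pass 1 either way. Input that does not fit is refused with a message, and nothing moves.
- ctrl.get_state(): the state, without advancing time (a new reading comes with each control period).
- ctrl.snapshot(name): name is "side" or "top"; returns the picture (400x640x3 uint8, red, green, blue); there is no depth.
- ctrl.camera_model(name): a dict with "fx", "fy", "cx", "cy" (pixels), "camera_from_world" (4x4, takes a point from world to camera coordinates). Camera axes: x right, y down, z forward; pixel columns grow to the right and rows downward; lengths in m; the calibration is good to about 2 mm. A picture is of the moment at which its call begins. camera_model takes no time and is no camera call.
- ctrl.sign_off(): hands the job in; it is judged then, once.
The state is a dict: "clock": time; "joints": joint angles; "dq": joint speeds; "joint_efforts": joint torques, N m; "eef_pos": TCP position; "eef_rot": TCP orientation; "ft_force": force on the tool from outside, world axes, zero at the start; "wrist_torque": the same for the moment, N m; "gripper_width": opening from 0.0 (shut) to 1.0 (fully open); "grip_force": force on a finger pad.
Only numpy, scipy, OpenCV 4.12 (cv2) and the standard library are available. Lean on these libraries where they do the work, as an engineer would, in place of code of your own. Each camera call takes 0.05 s, during which the arm holds its last target. There are 200 camera calls.

TASK

Set the green drilling fixture: with the fingertips, lightly press its steel pins down until each head sits home on its rubber washer, first the pin with the round disc head, then the square one, then the narrow bar, each home before you press the next. Leave the pin with the small ball head up, never pull a pin up or shove one hard, and leave all the loose parts and tools where they are, neither lifted nor knocked over.

Things in the scene. Friction and masses are not known exactly. Their poses are not given: they have to be found in the camera images.
- fixture: Drilling fixture: a green cast plate, 190 mm (x) x 280 mm (y) x 30 mm high, fast on the bench. Origin: centre of its underside, z up. On its top, one near each corner in an order that changes, stand four plain steel sliding pins in dark steel guides; loose parts stand between them.
- round_pin_guide: Fixed guide of the round pin: foot 46 mm across and 5 mm high, above it a collar 28 mm across whose top is 14 mm above the origin, with a black rubber washer 24 mm across and 2 mm thick on it. Origin: centre of its underside, on the plate's top; z up, x and y along the plate's. The rules count the force on guide and pin together.
- round_pin (a joint): How far the round pin is pushed down in its collar, m. It starts up, at 0 to 0.0015; at 0.008 (home) its stop, the head meets the collar's washer; pressed on, collar and pin sink together on a spring (6 N, plus 4 N per mm, at most 5 mm, not counted here) and rise again. Negative means pulled up out of the guide. Steady resistance 4 N; it stays where it is left.
- round_pin_top (a point): Centre of the top of the round pin's head, moving with the pin; 32 mm above the plate's top (62 mm above the bench) at joint value 0. The head is a round flat disc, 40 mm across and 8 mm thick, plain steel like the others.
- square_pin_guide: Fixed guide of the square pin: foot 46 mm across and 5 mm high, above it a collar 28 mm across whose top is 14 mm above the origin, with a black rubber washer 24 mm across and 2 mm thick on it. Origin: centre of its underside, on the plate's top; z up, x and y along the plate's. The rules count the force on guide and pin together.
- square_pin (a joint): How far the square pin is pushed down in its collar, m. It starts up, at 0 to 0.0015; at 0.008 (home) its stop, the head meets the collar's washer; pressed on, collar and pin sink together on a spring (6 N, plus 4 N per mm, at most 5 mm, not counted here) and rise again. Negative means pulled up out of the guide. Steady resistance 4 N; it stays where it is left.
- square_pin_top (a point): Centre of the top of the square pin's head, moving with the pin; 32 mm above the plate's top (62 mm above the bench) at joint value 0. The head is a square flat block, 36 x 36 mm and 8 mm thick, plain steel like the others.
- bar_pin_guide: Fixed guide of the bar pin: foot 46 mm across and 5 mm high, above it a collar 28 mm across whose top is 14 mm above the origin, with a black rubber washer 24 mm across and 2 mm thick on it. Origin: centre of its underside, on the plate's top; z up, x and y along the plate's. The rules count the force on guide and pin together.
- bar_pin (a joint): How far the bar pin is pushed down in its collar, m. It starts up, at 0 to 0.0015; at 0.008 (home) its stop, the head meets the collar's washer; pressed on, collar and pin sink together on a spring (6 N, plus 4 N per mm, at most 5 mm, not counted here) and rise again. Negative means pulled up out of the guide. Steady resistance 4 N; it stays where it is left.
- bar_pin_top (a point): Centre of the top of the bar pin's head, moving with the pin; 32 mm above the plate's top (62 mm above the bench) at joint value 0. The head is a narrow flat bar, 14 mm (guide x) by 56 mm (guide y), 8 mm thick, plain steel like the others.
- ball_pin_guide: Fixed guide of the ball pin: foot 46 mm across and 5 mm high, above it a collar 28 mm across whose top is 14 mm above the origin, with a black rubber washer 24 mm across and 2 mm thick on it. Origin: centre of its underside, on the plate's top; z up, x and y along the plate's. The rules count the force on guide and pin together.
- ball_pin (a joint): How far the ball pin is pushed down in its collar, m. It starts up, at 0 to 0.0015; at 0.008 (home) its stop, the head meets the collar's washer; pressed on, collar and pin sink together on a spring (6 N, plus 4 N per mm, at most 5 mm, not counted here) and rise again. Negative means pulled up out of the guide. Steady resistance 4 N; it stays where it is left. This one must stay up.
- ball_pin_top (a point): Centre of the top of the ball pin's head, moving with the pin; 42 mm above the plate's top (72 mm above the bench) at joint value 0. The head is a ball 18 mm across, clearly smaller than the other heads, plain steel like the others.
- bracket: Loose aluminium angle bracket near the middle of the plate, 45 x 70 mm, 5 mm thick, one leg 40 mm high. Origin: centre of its underside.
- brass_bush: Loose brass bush standing on the plate, 24 mm across, 28 mm high. Origin: centre of its underside.
- bolt: Loose steel bolt standing on its head on the plate, head 20 mm across, 38 mm high. Origin: centre of its underside.
- steel_bush: Loose steel bush standing on the plate, 20 mm across, 20 mm high. Origin: centre of its underside.
- hammer: Hammer about 260 mm long lying on the bench to the right. Origin: under its middle.
- screwdriver: Screwdriver about 200 mm long lying on the bench to the left. Origin: under its middle.
- tin: Closed tin standing on the bench to the left, 66 mm across, 100 mm high. Origin: centre of its underside.

How it is judged:
On the way, in this order (a step that is already met when the one before it is completed fails the run):
1. the round-headed pin is home (value of joint round_pin above 0.006 m), for 0.1 s.
2. the square-headed pin is home (value of joint square_pin above 0.006 m), for 0.1 s.
3. the bar-headed pin is home (value of joint bar_pin above 0.006 m), for 0.1 s.
At the end, for the whole second after the job is handed in: The round, square and bar pins are each at least 6 mm down (of 8), the ball pin is still up (between 4 mm down and 3 mm pulled up), and every loose part and tool is at rest, within 20 mm of its start and not tipped over (value of joint each of round_pin, square_pin, bar_pin above 0.006 m and value of joint ball_pin between -0.003 and 0.004 m and not (distance of bracket from where it was at the start of the episode above 0.02 m) and not (distance of brass_bush from where it was at the start of the episode above 0.02 m) and not (distance of bolt from where it was at the start of the episode above 0.02 m) and not (distance of steel_bush from where it was at the start of the episode above 0.02 m) and not (distance of hammer from where it was at the start of the episode above 0.02 m) and not (distance of screwdriver from where it was at the start of the episode above 0.02 m) and not (distance of tin from where it was at the start of the episode above 0.02 m) and not (angle between bracket's own z axis and vertical above 0.5 rad) and not (angle between brass_bush's own z axis and vertical above 0.5 rad) and not (angle between bolt's own z axis and vertical above 0.5 rad) and not (angle between steel_bush's own z axis and vertical above 0.5 rad) and not (angle between tin's own z axis and vertical above 0.5 rad) and linear speed of each of bracket, brass_bush, bolt, steel_bush, hammer, screwdriver, tin below 0.02 m/s); the robot touches nothing.
It fails at once if the square pin pushed 3 mm down before the round one is home, or the bar pin before the square one is home ((value of joint square_pin above 0.003 m and value of joint round_pin below 0.006 m) or (value of joint bar_pin above 0.003 m and value of joint square_pin below 0.006 m)).
It fails at once if the ball pin pushed down more than 4 mm (value of joint ball_pin above 0.004 m).
It fails at once if a pin pulled up more than 3 mm (value of joint any of round_pin, square_pin, bar_pin, ball_pin below -0.003 m).
It fails at once if a pin shoved with more than 30 N (contact force between anything else and round_pin_guide above 30 N or contact force between anything else and square_pin_guide above 30 N or contact force between anything else and bar_pin_guide above 30 N or contact force between anything else and ball_pin_guide above 30 N).
It fails at once if a loose part or tool moved (or lifted) more than 20 mm, or knocked over (distance of any of bracket, brass_bush, bolt, steel_bush, hammer, screwdriver, tin from where it was at the start of the episode above 0.02 m or angle between any of bracket, brass_bush, bolt, steel_bush, tin's own z axis and vertical above 0.5 rad).
It also fails if it takes over 45 s, if anything falls off the work surface, if the arm or the gripper's body presses on something with over 40 N, if the wrist force passes 120 N, or if a joint passes its speed limit or range.

## Working session

There is one attempt and no reset: what is moved stays moved. The work goes in short steps, Python scripts to look and compute and a tool call to move; the robot and the scene stay as the last step left them, time stands still between calls to the robot, and variables do not carry over. Pictures are saved under pics/ and viewed, at most 10 in all, crops included, and the job is handed in when it is done.

```bash
ls; mkdir -p pics; python3 - <<'E'
from station import ctrl
import cv2
s=ctrl.get_state();print(s)
for n in("top","side"):
    cv2.imwrite(f"pics/{n}0.png",ctrl.snapshot(n)[:,:,::-1]);print(n,ctrl.camera_model(n))
E
```

```text
pics
station.py
{'clock': 0.0, 'joints': array([-1.41339867e+00,  2.77157906e-01, -2.79010938e-02,  1.26798158e+00,
       -3.49953850e-07,  1.46739603e+00]), 'dq': array([-1.01301548e-03,  8.12138000e-04,  1.52032749e-04,  1.59548723e-03,
       -8.15360681e-04,  7.20481868e-05]), 'joint_efforts': array([-1.24949041e-03, -4.45506263e+01,  2.95203424e+01,  1.61050010e-02,
       -1.79080835e-04,  7.11008980e-06]), 'eef_pos': array([ 0.16103113, -0.60313562,  0.24913465]), 'eef_rot': array([-1.12171161e-03,  9.91509469e-01,  1.30029664e-01, -3.04671338e-05]), 'ft_force': array([-0.04323827, -0.96388314,  0.08596163]), 'wrist_torque': array([0.05911972, 0.01683714, 0.04279829]), 'grip_force': 0.0, 'gripper_width': 0.9981592179857787}
top {'fx': 375.41311467183834, 'fy': 375.41311467183834, 'cx': 320.5125143833385, 'cy': 200.53970906131102, 'camera_from_world': array([[-0.01110936, -0.99972646, -0.02058134,  0.00532442],
       [-0.99020657,  0.01386351, -0.13891994,  0.5705525 ],
       [ 0.13916727,  0.01883647, -0.99008972,  1.10795411],
       [ 0.        ,  0.        ,  0.        ,  1.        ]])}
side {'fx': 432.3487466020513, 'fy': 432.3487466020513, 'cx': 324.053816972744, 'cy': 203.23184110454437, 'camera_from_world': array([[-0.72084253, -0.69286768, -0.01790008,  0.39567223],
       [-0.4762273 ,  0.51388909, -0.71353035,  0.32499971],
       [ 0.50358077, -0.50581852, -0.70039562,  0.79862797],
       [ 0.        ,  0.        ,  0.        ,  1.        ]])}
```

View pics/top0.png

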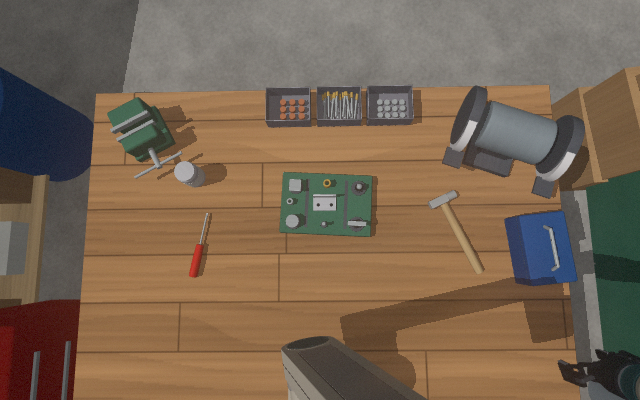

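View pics/side0.png

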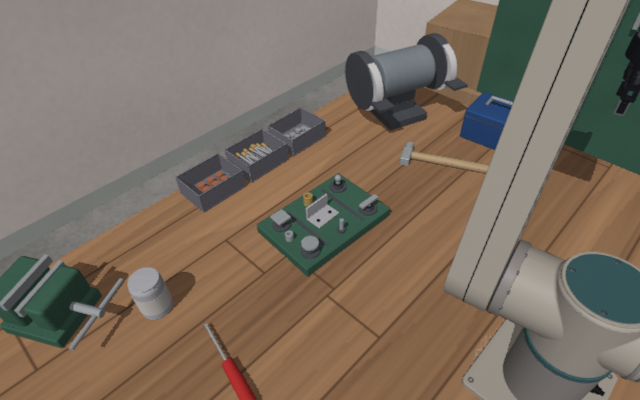

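The top view shows the square head at about (295,185), the round one at (292,221), the ball at (360,187) and the bar at (357,224). The side view has them at (281,218), (310,243), (338,180) and (369,201). I'll enlarge both.

```bash
python3 - <<'E'
import cv2
a=cv2.imread("pics/top0.png")[165:245,272:382];cv2.imwrite("pics/topc.png",cv2.resize(a,None,fx=7,fy=7,interpolation=cv2.INTER_CUBIC))
a=cv2.imread("pics/side0.png")[168:272,252:396];cv2.imwrite("pics/sidec.png",cv2.resize(a,None,fx=5.5,fy=5.5,interpolation=cv2.INTER_CUBIC))
E
```

```text
(no output)
```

View pics/topc.png

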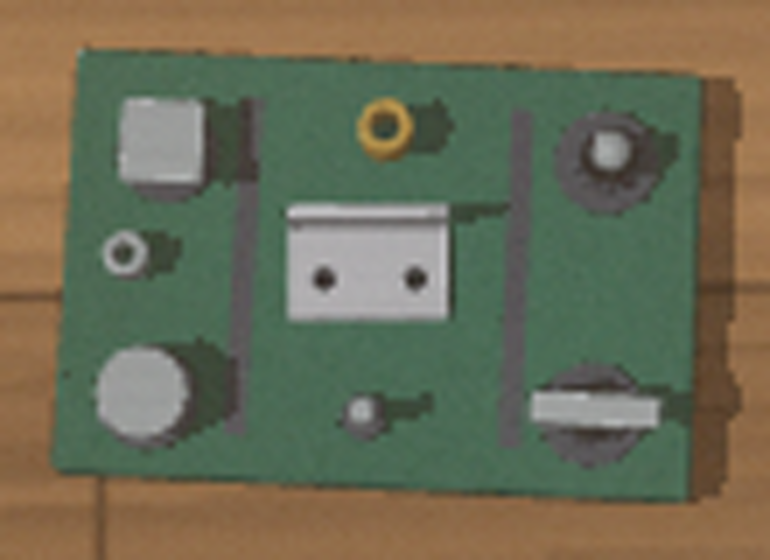

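View pics/sidec.png

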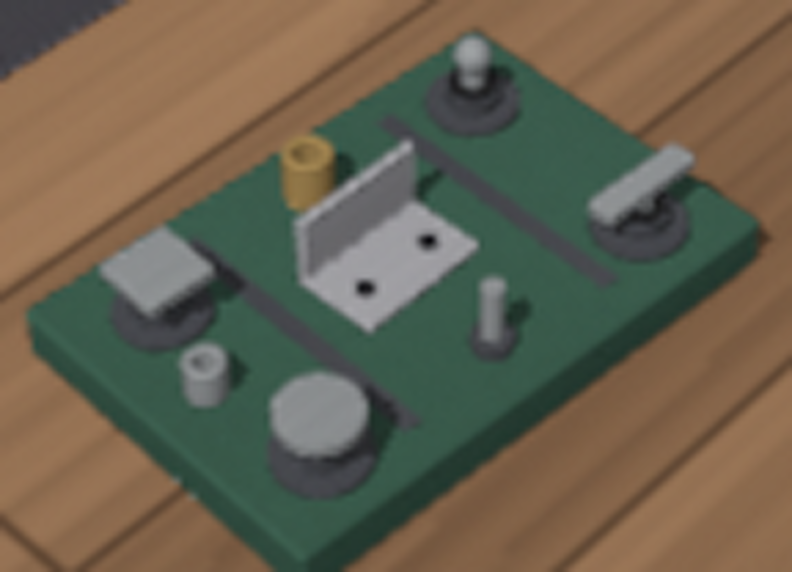

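```bash
cat > h.py <<'E'
import numpy as np,cv2
from station import ctrl
M={n:ctrl.camera_model(n) for n in("top","side")}
K={n:np.array([[m["fx"],0,m["cx"]],[0,m["fy"],m["cy"]],[0,0,1]]) for n,m in M.items()}
P={n:K[n]@M[n]["camera_from_world"][:3] for n in M}
T=lambda x,y:np.array([(x+.5)/7-.5+272,(y+.5)/7-.5+165])
S=lambda x,y:np.array([(x+.5)/5.5-.5+252,(y+.5)/5.5-.5+168])
def tri(a,b):
    X=cv2.triangulatePoints(P["top"],P["side"],a,b).ravel();X=X[:3]/X[3]
    r=[]
    for n,u in(("top",a),("side",b)):
        q=P[n]@np.r_[X,1];r.append(np.linalg.norm(q[:2]/q[2]-u))
    return X,max(r)
def ray(n,u,z):
    H=P[n][:,[0,1,3]].copy();H[:,2]+=P[n][:,2]*z
    q=np.linalg.solve(H,np.r_[u,1]);return q[:2]/q[2]
E
python3 - <<'E'
from h import *
np.set_printoptions(precision=4,suppress=True)
for k,a,b in(("round",(142,391),(320,413)),("square",(162,140),(158,269)),("bar",(595,409),(642,184)),("ball",(611,150),(472,52)),("bolt",(362,410),(493,284)),("sbush",(125,253),(206,360))):
    X,r=tri(T(*a),S(*b));print(k,X,r,"at .062:",ray("top",T(*a),.062),ray("side",S(*b),.062))
c=[ray("top",T(*p),.03) for p in((80,50),(700,77),(688,500),(53,472))]
print(c,[np.linalg.norm(c[i]-c[i-1]) for i in range(4)],np.mean(c,0))
e=c[0]-c[1]+c[3]-c[2];print("plate yaw",np.arctan2(-e[0],e[1]))
E
```

```text
round [0.5101 0.0851 0.0514] 0.14836727683596845 at .062: [0.5088 0.0838] [0.5037 0.0913]
square [0.6193 0.0762 0.0525] 0.11062341877237622 at .062: [0.6173 0.0751] [0.6121 0.0819]
bar [ 0.5    -0.1091  0.0508] 0.17105151529737228 at .062: [ 0.4987 -0.1085] [ 0.4933 -0.0995]
ball [ 0.6115 -0.1179  0.0579] 0.3193012364058178 at .062: [ 0.61   -0.1181] [ 0.6089 -0.114 ]
bolt [ 0.5    -0.0094  0.0625] 0.21256528731959953 at .062: [ 0.4995 -0.0097] [ 0.5007 -0.0095]
sbush [0.5711 0.0932 0.044 ] 0.12455152873345904 at .062: [0.5682 0.0911] [0.5586 0.1034]
[array([0.6645, 0.1146]), array([ 0.648, -0.161]), array([ 0.4612, -0.1502]), array([0.4767, 0.1258])] [np.float64(0.18819757332151382), np.float64(0.27608909028003403), np.float64(0.18714388853776434), np.float64(0.27652092036147463)] [ 0.5626 -0.0177]
plate yaw -0.05800611346117899
```

Heights come out 5–10 mm low everywhere. The plate size from the top view (276 x 188 mm) is also slightly off, so this is calibration and pixel bias. The xy values are good to about 3 mm, which is enough, and I'll find the heights by touch. Next is moving with the gripper shut.

```bash
cat > go.py <<'E'
import sys,numpy as np
from station import ctrl
from scipy.spatial.transform import Rotation as R
s=ctrl.get_state();q=s["eef_rot"];A=R.from_quat(np.r_[q[1:],q[0]])
print("shift",A.inv().apply(np.array(list(map(float,sys.argv[1:4])))-s["eef_pos"]).round(4))
E
python3 go.py .509 .084 .25
```

```text
shift [ 5.134e-01 -5.743e-01  5.000e-04]
```

Emit:
pendant(segments={"increments": [[0.03, -0.034, 0, 0, 0, 0, 0], [0.06, -0.068, 0, 0, 0, 0, 0], [0.09, -0.1, 0, 0, 0, 0, 0], [0.12, -0.135, 0, 0, 0, 0, 0], [0.15, -0.168, 0, 0, 0, 0, 0], [0.18, -0.2, 0, 0, 0, 0, 0], [0.21, -0.235, 0, 0, 0, 0, 0], [0.24, -0.268, 0, 0, 0, 0, 0], [0.27, -0.302, 0, 0, 0, 0, 0], [0.3, -0.336, 0, 0, 0, 0, 0], [0.33, -0.369, 0, 0, 0, 0, 0], [0.36, -0.403, 0, 0, 0, 0, 0]]})

```text
clock: 1.3
eef_pos: [0.4053, -0.1199, 0.2501]
eef_rot: [0.0, 0.992, 0.13, 0.0]
ft_force: [0.7, -0.3, 0.4]
gripper_width: -0.003
grip_force: 0.0
```

```bash
python3 go.py .509 .084 .15
```

```text
shift [ 0.1527 -0.1703  0.1001]
```

Emit:
pendant(segments={"increments": [[0.031, -0.034, 0, 0, 0, 0, 0], [0.062, -0.068, 0, 0, 0, 0, 0], [0.093, -0.102, 0, 0, 0, 0, 0], [0.124, -0.136, 0, 0, 0, 0, 0], [0.153, -0.17, 0, 0, 0, 0, 0], [0.153, -0.17, 0.04, 0, 0, 0, 0], [0.153, -0.17, 0.08, 0, 0, 0, 0], [0.153, -0.17, 0.12, 0, 0, 0, 0], [0.153, -0.17, 0.14, 0, 0, 0, 0], [0.153, -0.17, 0.14, 0, 0, 0, 0], [0.153, -0.17, 0.14, 0, 0, 0, 0]]})

```text
clock: 2.4
eef_pos: [0.5089, 0.082, 0.1103]
eef_rot: [-0.0, 0.992, 0.13, -0.0]
ft_force: [1.2, -0.8, 1.4]
gripper_width: 0.001
grip_force: 0.0
```

```bash
python3 - <<'E'
from station import ctrl
import cv2,numpy as np
a=ctrl.snapshot("top")[145:265,252:402,::-1];b=ctrl.snapshot("side")[128:288,222:422,::-1]
cv2.imwrite("pics/c1.png",np.vstack([cv2.resize(a,(375,300),interpolation=2),cv2.resize(b,(375,300),interpolation=2)]))
E
```

```text
(no output)
```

View pics/c1.png

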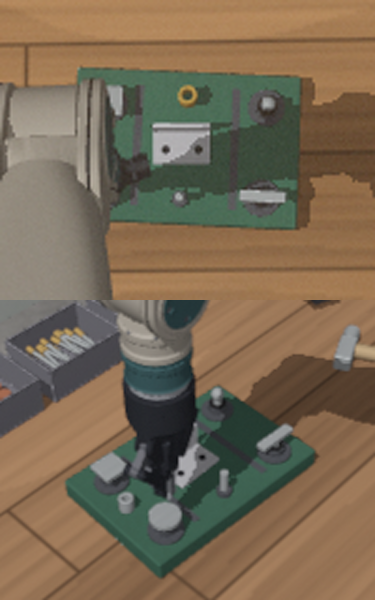

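The side view shows the shut fingertips at about (168,497), directly above the round disc at (165,517). I'll press down in small steps.

Emit:
pendant(segments={"increments": [[0, 0, 0.01, 0, 0, 0, 0], [0, 0, 0.02, 0, 0, 0, 0], [0, 0, 0.024, 0, 0, 0, 0], [0, 0, 0.026, 0, 0, 0, 0], [0, 0, 0.028, 0, 0, 0, 0], [0, 0, 0.03, 0, 0, 0, 0], [0, 0, 0.032, 0, 0, 0, 0], [0, 0, 0.032, 0, 0, 0, 0]]})

```text
clock: 3.3
eef_pos: [0.5092, 0.082, 0.0784]
eef_rot: [0.0, 0.992, 0.13, 0.0]
ft_force: [-0.2, -0.5, -0.2]
gripper_width: 0.0
grip_force: 0.2
```

Emit:
pendant(segments={"increments": [[0, 0, 0.001, 0, 0, 0, 0], [0, 0, 0.002, 0, 0, 0, 0], [0, 0, 0.002, 0, 0, 0, 0]]})

```text
clock: 3.6
eef_pos: [0.5093, 0.082, 0.0765]
eef_rot: [0.0, 0.992, 0.13, 0.0]
ft_force: [-0.3, 0.4, 3.0]
gripper_width: -0.005
grip_force: 1.6
```

Emit:
pendant(segments={"increments": [[0, 0, 0.001, 0, 0, 0, 0], [0, 0, 0.002, 0, 0, 0, 0], [0, 0, 0.002, 0, 0, 0, 0]]})

```text
clock: 3.9
eef_pos: [0.5092, 0.082, 0.0743]
eef_rot: [0.0, 0.992, 0.13, 0.0]
ft_force: [-0.4, -0.2, 3.7]
gripper_width: 0.001
grip_force: 1.4
```

Emit:
pendant(segments={"increments": [[0, 0, 0.001, 0, 0, 0, 0], [0, 0, 0.002, 0, 0, 0, 0], [0, 0, 0.002, 0, 0, 0, 0]]})

```text
clock: 4.2
eef_pos: [0.5093, 0.082, 0.0726]
eef_rot: [0.0, 0.992, 0.13, 0.0]
ft_force: [-1.5, -0.4, 6.8]
gripper_width: 0.001
grip_force: 3.3
```

Emit:
pendant(segments={"increments": [[0, 0, 0.001, 0, 0, 0, 0], [0, 0, 0.0015, 0, 0, 0, 0], [0, 0, 0.0015, 0, 0, 0, 0]]})

```text
clock: 4.5
eef_pos: [0.5094, 0.082, 0.0717]
eef_rot: [0.0, 0.992, 0.13, 0.0]
ft_force: [-2.1, -1.0, 10.2]
gripper_width: 0.003
grip_force: 5.1
```

The force rose from 4 N to 7 N to 10 N at the expected home height (TCP about 0.073), so the round pin is home. Next is lifting and moving to the square one.

Emit:
pendant(segments={"increments": [[0, 0, -0.02, 0, 0, 0, 0], [0, 0, -0.04, 0, 0, 0, 0], [0.03, 0.01, -0.04, 0, 0, 0, 0], [0.065, 0.022, -0.04, 0, 0, 0, 0], [0.1025, 0.0345, -0.04, 0, 0, 0, 0], [0.1025, 0.0345, -0.03, 0, 0, 0, 0], [0.1025, 0.0345, -0.018, 0, 0, 0, 0], [0.1025, 0.0345, -0.012, 0, 0, 0, 0], [0.1025, 0.0345, -0.01, 0, 0, 0, 0], [0.1025, 0.0345, -0.01, 0, 0, 0, 0]]})

```text
clock: 5.5
eef_pos: [0.6153, 0.0753, 0.0801]
eef_rot: [-0.0, 0.991, 0.13, -0.001]
ft_force: [0.5, 0.3, 0.3]
gripper_width: -0.003
grip_force: 0.0
```

Emit:
pendant(segments={"increments": [[0, 0, 0.001, 0, 0, 0, 0], [0, 0, 0.002, 0, 0, 0, 0], [0, 0, 0.003, 0, 0, 0, 0], [0, 0, 0.004, 0, 0, 0, 0], [0, 0, 0.004, 0, 0, 0, 0]]})

```text
clock: 6.0
eef_pos: [0.6171, 0.0752, 0.0772]
eef_rot: [-0.0, 0.992, 0.13, 0.0]
ft_force: [-1.5, -0.7, 4.1]
gripper_width: 0.001
grip_force: 1.8
```

Emit:
pendant(segments={"increments": [[0, 0, 0.001, 0, 0, 0, 0], [0, 0, 0.002, 0, 0, 0, 0], [0, 0, 0.003, 0, 0, 0, 0], [0, 0, 0.003, 0, 0, 0, 0]]})

```text
clock: 6.4
eef_pos: [0.6171, 0.0752, 0.0737]
eef_rot: [-0.0, 0.992, 0.13, 0.0]
ft_force: [-1.2, 1.2, 2.8]
gripper_width: 0.001
grip_force: 1.4
```

Emit:
pendant(segments={"increments": [[0, 0, 0.001, 0, 0, 0, 0], [0, 0, 0.0015, 0, 0, 0, 0], [0, 0, 0.0015, 0, 0, 0, 0]]})

```text
clock: 6.7
eef_pos: [0.6172, 0.0752, 0.0728]
eef_rot: [-0.0, 0.992, 0.13, 0.0]
ft_force: [-2.1, 0.6, 6.2]
gripper_width: 0.004
grip_force: 3.1
```

Emit:
pendant(segments={"increments": [[0, 0, 0.001, 0, 0, 0, 0], [0, 0, 0.0015, 0, 0, 0, 0], [0, 0, 0.0015, 0, 0, 0, 0]]})

```text
clock: 7.0
eef_pos: [0.6172, 0.0752, 0.0719]
eef_rot: [0.0, 0.992, 0.13, 0.0]
ft_force: [-2.3, 0.1, 8.4]
gripper_width: 0.0
grip_force: 4.7
```

```bash
python3 go.py .499 -.1085 .11
```

```text
shift [-0.1616  0.147  -0.0382]
```

The square pin is home too: the force rose past 8 N at the same height. Now the bar.

Emit:
pendant(segments={"increments": [[0, 0, -0.025, 0, 0, 0, 0], [0, 0, -0.05, 0, 0, 0, 0], [-0.033, 0.03, -0.05, 0, 0, 0, 0], [-0.066, 0.06, -0.05, 0, 0, 0, 0], [-0.1, 0.09, -0.05, 0, 0, 0, 0], [-0.133, 0.12, -0.05, 0, 0, 0, 0], [-0.1615, 0.147, -0.05, 0, 0, 0, 0], [-0.1615, 0.147, -0.03, 0, 0, 0, 0], [-0.1615, 0.147, -0.016, 0, 0, 0, 0], [-0.1615, 0.147, -0.01, 0, 0, 0, 0], [-0.1615, 0.147, -0.01, 0, 0, 0, 0]]})

```text
clock: 8.1
eef_pos: [0.4979, -0.1083, 0.0796]
eef_rot: [-0.0, 0.992, 0.13, -0.001]
ft_force: [-0.2, 0.0, 0.5]
gripper_width: -0.002
grip_force: 0.0
```

Emit:
pendant(segments={"increments": [[0, 0, 0.001, 0, 0, 0, 0], [0, 0, 0.002, 0, 0, 0, 0], [0, 0, 0.003, 0, 0, 0, 0], [0, 0, 0.004, 0, 0, 0, 0], [0, 0, 0.004, 0, 0, 0, 0]]})

```text
clock: 8.6
eef_pos: [0.4996, -0.1085, 0.0775]
eef_rot: [0.0, 0.991, 0.13, 0.001]
ft_force: [-0.1, 0.6, 3.3]
gripper_width: -0.0
grip_force: 1.7
```

Emit:
pendant(segments={"increments": [[0, 0, 0.001, 0, 0, 0, 0], [0, 0, 0.002, 0, 0, 0, 0], [0, 0, 0.003, 0, 0, 0, 0], [0, 0, 0.003, 0, 0, 0, 0]]})

```text
clock: 9.0
eef_pos: [0.4995, -0.1086, 0.0739]
eef_rot: [-0.0, 0.992, 0.13, 0.001]
ft_force: [1.4, 1.3, 3.5]
gripper_width: -0.002
grip_force: 1.4
```

Emit:
pendant(segments={"increments": [[0, 0, 0.001, 0, 0, 0, 0], [0, 0, 0.0015, 0, 0, 0, 0], [0, 0, 0.0015, 0, 0, 0, 0]]})

```text
clock: 9.3
eef_pos: [0.4995, -0.1086, 0.0728]
eef_rot: [0.0, 0.992, 0.13, 0.001]
ft_force: [1.0, 1.8, 5.8]
gripper_width: -0.002
grip_force: 3.1
```

Home is close. One more millimetre, then I'll retreat up and toward the robot's start side to get a clear view.

Emit:
pendant(segments={"increments": [[0, 0, 0.001, 0, 0, 0, 0], [0, 0, 0.0015, 0, 0, 0, 0], [0, 0, 0.0015, 0, 0, 0, 0]]})

```text
clock: 9.6
eef_pos: [0.4996, -0.1086, 0.0718]
eef_rot: [0.0, 0.992, 0.13, 0.001]
ft_force: [0.6, 1.9, 10.1]
gripper_width: -0.002
grip_force: 4.9
```

Emit:
pendant(segments={"increments": [[0, 0, -0.03, 0, 0, 0, 0], [0, 0, -0.07, 0, 0, 0, 0], [0, 0, -0.11, 0, 0, 0, 0], [0, 0, -0.15, 0, 0, 0, 0], [-0.02, 0.04, -0.17, 0, 0, 0, 0], [-0.04, 0.08, -0.17, 0, 0, 0, 0], [-0.06, 0.12, -0.17, 0, 0, 0, 0], [-0.08, 0.16, -0.17, 0, 0, 0, 0], [-0.1, 0.2, -0.17, 0, 0, 0, 0], [-0.12, 0.24, -0.17, 0, 0, 0, 0], [-0.12, 0.24, -0.17, 0, 0, 0, 0], [-0.12, 0.24, -0.17, 0, 0, 0, 0]]})

```text
clock: 10.8
eef_pos: [0.4434, -0.3716, 0.2393]
eef_rot: [-0.001, 0.992, 0.129, -0.001]
ft_force: [-0.8, 1.4, -1.1]
gripper_width: -0.0
grip_force: 0.0
```

```bash
python3 - <<'E'
from station import ctrl
import cv2,numpy as np
a=ctrl.snapshot("top")[165:245,272:382,::-1];b=ctrl.snapshot("side");b=b[168:272,252:396,::-1]
cv2.imwrite("pics/c2.png",np.vstack([cv2.resize(x,(410,298),interpolation=2) for x in(a,b)]))
E
```

```text
(no output)
```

View pics/c2.png

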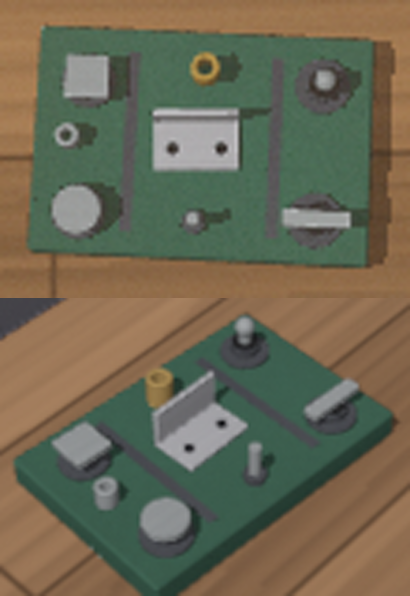

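The picture shows three heads lowered onto their collars: round at (165,520), square at (82,445) and bar at (331,399) in the side view. The ball at (244,325) is still up, the loose parts are unmoved, and the arm is clear.

```bash
python3 -c "
from station import ctrl
print(ctrl.sign_off())"
```

```text
the job is handed in; nothing more can be done
None
```

The round, square and bar pins were pressed home in that order with at most about 10 N, the ball pin and loose parts look untouched in the last pictures, and the job was handed in at about 11 s; no verdict came back.

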